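# Cover the two opened housings on the surface plate

### The job

Two opened housings stand on the granite plate, and their covers lie on the bench. First lay the four-hole cover squarely on the blue four-hole housing, its holes over the tapped holes, and let go of it; then pick up the T-shaped three-hole cover and hold it level about a centimetre above the green T-shaped housing, tongue over tongue, each of its holes right over its tapped hole, so that I can start the screws. Finish while still holding it there, motionless, the cover touching nothing else; do not drop either cover, and leave the other things on the bench where they are.

Things in the scene. Friction and masses are not known exactly. Their poses are not given: they have to be found in the camera images.
- cover4: Four-hole cover: bare aluminium plate 118 (x) x 80 (y) x 6 mm, 13 mm holes at x +-46, y +-27; 0.18 kg. A black grip rib 50 long (along x), 14 thick, 36 high stands on the middle of its top, 6 to 42 mm above the underside. Starts flat on the bench, rib up, left or right of the granite. Origin: centre of the underside, z up. A half turn about z makes no difference.
- cover3: Three-hole cover: bare aluminium T-shaped plate, 6 mm: wide part x -52 to 22, 80 wide (y); tongue x 22 to 66, 46 wide; 13 mm holes at (53, 0), (-39, +-27) mm; 0.16 kg. The same black rib (50 x 14 x 36, along x, 6 to 42 mm above the underside) is centred over the origin, the balance point, on the underside; x to the tongue, z up. Starts flat on the bench on the other side.
- housing4: Blue rectangular housing fixed on the granite, 118 (x) x 80 (y) mm, 45 high, open top (cavity 66 x 50, 17 deep), flat rim with four 5 mm tapped holes at x +-46, y +-27 mm. Origin: centre of its underside; top face at z = 45 mm in its frame. Stands left or right of the other housing.
- housing3: Green T-shaped housing fixed on the granite, 45 mm high, outline as the T-shaped cover (wide part x -52 to 22, 80 wide; tongue x 22 to 66, 46 wide); cavity x -27 to 15, 50 wide, 17 deep; 5 mm tapped holes at (53, 0), (-39, +-27) mm. Origin: on its underside, right below the cover's origin when the cover fits; x to the tongue; top face at z = 45 mm in its frame.
- granite: Black granite surface plate, fixed, 250 (x) x 380 (y) mm on two timber bearers, its top 70 mm above the bench. Origin: centre of its underside, at bench height.
- cover3_hole0 (a point): Centre of the tongue hole (53, 0) mm of the T-shaped cover, at the underside.
- housing3_tap0 (a point): Centre of the tongue hole (53, 0) mm of the green T-shaped housing, at its top face.
- cover3_hole1 (a point): Centre of the +y hole of the wide end (-39, 27) mm of the T-shaped cover, at the underside.
- housing3_tap1 (a point): Centre of the +y hole of the wide end (-39, 27) mm of the green T-shaped housing, at its top face.
- cover3_hole2 (a point): Centre of the -y hole of the wide end (-39, -27) mm of the T-shaped cover, at the underside.
- housing3_tap2 (a point): Centre of the -y hole of the wide end (-39, -27) mm of the green T-shaped housing, at its top face.
- screw_tin: Shallow open steel tin, 64 mm across, 30 mm high, in front of the granite plate, nearer the robot. Bystander; origin: centre of its underside.
- driver: Screwdriver lying on the bench in front of the granite plate, roughly across. Bystander; origin near its middle.
- micrometer: Micrometer with a blue frame, about 35 x 135 x 16 mm, lying right of the granite plate. Bystander.
- try_square: Small steel try square, 125 x 90 x 16 mm, lying left of the granite plate. Bystander.
- spare_cover: Small square aluminium cover 60 x 60 x 6 mm with two holes and no rib, on the bench on the right, close to the robot; it fits neither housing. Bystander.
- vee_block: Steel vee block 45 x 60 x 38 mm, at the far left. Bystander.
- ring_gauge: Steel ring gauge 56 mm across, 18 mm high, at the far right. Bystander.
Things that resemble listed ones, but are neither listed nor needed, are in the scene too. What is shaped like the cover4 but red or yellow is not meant.

How it is judged:
By the outcome, as a careful person would: the job done as asked, in the order asked, and still so for the second after the job is handed in, while the arm keeps its last pose, push and grip.
It also fails if it takes over 69 s, if anything falls off the work surface, if the arm or the gripper's body presses on something with over 40 N, if the wrist force passes 120 N, or if a joint passes its speed limit or range.

### The arm

A 6-joint arm with a two-finger parallel gripper is mounted at the origin on the work surface. World frame = base frame: x ahead of the robot, y to its left, z up, the work surface at z = 0. Lengths are in mm, angles in rad, forces in N, time in s.
With the tool pointing down it reaches from about 275 to 825 mm from the base axis. Payload 5.2 kg.
Tool frame: the origin (TCP) lies at the very end of the fingers, on their centre line; the grasp point (between the pads) lies 19 mm behind it; z points along the fingers, y is the line along which they close (so a half turn about z gives the same grasp; the last joint's range is limited). The gripper opens to 93 mm and grips with 3 to 60 N. Pads are 15 mm wide; open, the fingers measure 128 mm over their backs; the gripper's body (75 mm by 188 mm) begins 65 mm behind the grasp point.
Start: joints at [1.091, 0.259, 1.535, -0, 1.348, -0.203], TCP at [150.281, 529.075, 218.653] pointing down, gripper open.
Joint ranges: [-3.14, 3.14], [-0.91, 2.08], [0.19, 2.58], [-1.22, 4.36], [0.22, 2.71], [-3.12, 3.12]. Speed limits (rad/s): [2.57, 2.57, 3.14, 3.14, 3.14, 3.14].

### API

Orientations are given as [roll, pitch, yaw] about the fixed x, y, z axes, in that order (R = Rz(yaw) Ry(pitch) Rx(roll)).
In Python, from bench import robot gives the robot as it stands. The module is installed in compiled form; this text tells all that it offers. Calls block until the motion is done:
- robot.move_ptp(position, orientation): joint-space move of the TCP to a pose.
- robot.move_linear(position, ori=None, speed=150, f_stop=None): straight line of the TCP; ori=None keeps the orientation; speed is the mean speed in mm/s. With f_stop (N) it stops when the force on the tool has changed by that much, and returns True; else False.
- robot.move_j(angles): joint-space move.
- robot.move_gripper(opening): opening from 0.0 (shut) to 1.0 (fully open); the grip force is fixed at half the most; returns when the fingers have stopped.
- robot.sleep(seconds).
- robot.inverse_kinematics(position, orientation): joint angles nearest the present ones, or None.
- robot.get_image(name): name is "scene" or "top"; returns a dict with "img" (400x640x3 uint8, blue, green, red), "fovy" (degrees; the focal length in pixels is half the picture's height over the tangent of half this angle, whatever the lens; pixels are square), "cx", "cy" (the principal point, pixels), "eye" and "orientation" of the camera in the world. Camera axes: x right, y down, z forward; pixel columns grow to the right and rows downward; lengths in mm; the calibration is good to about 2 mm. A picture is of the moment at which its call begins. There is no depth.
A pose or a line that the arm cannot do raises robot.MotionError and nothing moves.
- robot.hand_in(): hands the job in; it is judged then, once.
Readings, each from a call of its own:
- robot.current_t(): time.
- robot.current_qpos(): joint angles.
- robot.current_joint_vel(): joint speeds.
- robot.current_joint_efforts(): joint torques, N m.
- robot.current_tcp_pos(): TCP position.
- robot.current_eef_rot(): TCP orientation.
- robot.current_contact_force(): force on the tool from outside, world axes, zero at the start.
- robot.current_ft_torque(): the same for the moment, N m.
- robot.current_gripper_width(): opening from 0.0 (shut) to 1.0 (fully open).
- robot.current_finger_force(): force on a finger pad.
Only numpy, scipy, OpenCV 4.12 (cv2) and the standard library are available. Lean on these libraries where they do the work, as an engineer would, in place of code of your own. Each camera call takes 0.05 s, during which the arm holds its last target. There are 200 camera calls.

## Working session

There is one attempt and no reset: what is moved stays moved. The work goes in short steps, each a Python script; the robot and the scene stay as the last script left them, time stands still between calls to the robot, and variables do not carry over. Pictures are saved under pics/ and viewed, at most 10 in all, crops included, and the job is handed in when it is done.

```bash
mkdir -p pics; python3 - <<'E'
from bench import robot
import cv2,numpy as np
for n in("top","scene"):
    d=robot.get_image(n); cv2.imwrite(f"pics/{n}0.png",d["img"]); print(n,{k:v for k,v in d.items() if k!="img"})
print(robot.current_t(),robot.current_eef_rot())
E
```

```text
top {'fovy': 44.6767997412636, 'cx': 327.14564040828986, 'cy': 200.1002661420588, 'eye': array([ 220.24387996,   -8.44053984, 1753.34374637]), 'orientation': array([-3.00903305, -0.00982061, -1.56366095])}
scene {'fovy': 42.8166631100687, 'cx': 325.42848347701903, 'cy': 191.91749983370565, 'eye': array([ 976.14968781, -576.45499727, 1361.15965859]), 'orientation': array([-2.60599648, -0.00763074,  0.7591383 ])}
0.1 [-3.13999523e+00 -3.19354455e-04  2.86485509e+00]
```

View pics/top0.png

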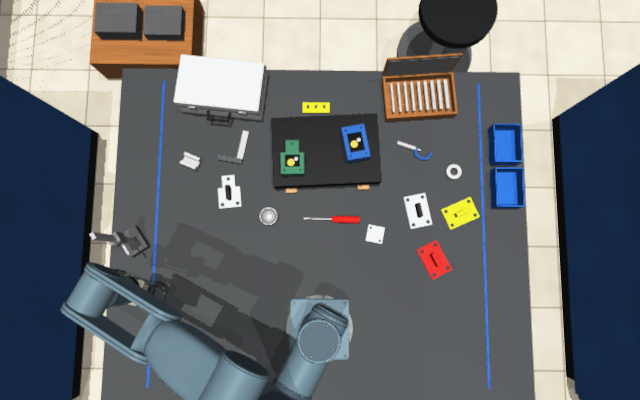

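View pics/scene0.png

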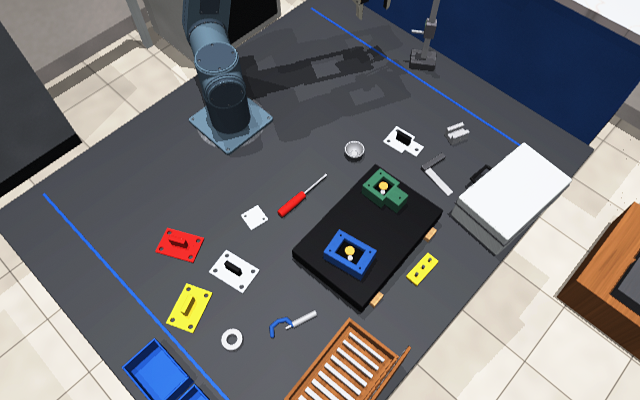

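```bash
cat > h.py <<'E'
import cv2,numpy as np
from scipy.spatial.transform import Rotation as Ro
def cam(d):
    f=200/np.tan(np.radians(d["fovy"])/2); return f,Ro.from_euler('xyz',d["orientation"]).as_matrix(),np.array(d["eye"])
def cast(d,uv,z):
    f,R,e=cam(d); uv=np.atleast_2d(uv).astype(float)
    r=np.c_[(uv[:,0]-d["cx"])/f,(uv[:,1]-d["cy"])/f,np.ones(len(uv))]@R.T
    return e+r*((z-e[2])/r[:,2])[:,None]
def proj(d,p):
    f,R,e=cam(d); c=(np.atleast_2d(p)-e)@R
    return np.c_[d["cx"]+f*c[:,0]/c[:,2],d["cy"]+f*c[:,1]/c[:,2]]
def blob(mask,c,r=45):
    """contour of the biggest blob near pixel c"""
    m=np.zeros_like(mask); x,y=map(int,c); s=np.s_[max(y-r,0):y+r,max(x-r,0):x+r]; m[s]=mask[s]
    cs,_=cv2.findContours(m,cv2.RETR_EXTERNAL,cv2.CHAIN_APPROX_NONE)
    return max(cs,key=cv2.contourArea)[:,0]
def rect(d,cnt,z):
    p=cast(d,cnt,z)[:,:2].astype(np.float32)
    c,s,a=cv2.minAreaRect(p); 
    if s[0]<s[1]: s=s[::-1]; a+=90
    M=cv2.moments(p.reshape(-1,1,2)); g=np.array([M['m10'],M['m01']])/M['m00']
    return np.array(c),np.array(s),(a+90)%180-90,g
E
python3 - <<'E'
from bench import robot
from h import *
P={"top":dict(c4=(418,211),c3=(229,191),h4=(355,142),h3=(291,158)),"scene":dict(c4=(234,271),c3=(404,140),h4=(350,254),h3=(386,189))}
rows=[]
for n in P:
    d=robot.get_image(n); im=d["img"]; hsv=cv2.cvtColor(im,cv2.COLOR_BGR2HSV)
    rows.append(np.hstack([cv2.resize(im[y-28:y+28,x-28:x+28],(200,200),interpolation=cv2.INTER_CUBIC) for x,y in P[n].values()]))
    H,S,V=cv2.split(hsv)
    for k,c in P[n].items():
        m={"c":(V>150)&(S<60),"h4":(H>100)&(H<130)&(S>120)&(V>60),"h3":(H>60)&(H<95)&(S>80)&(V>30)}["c" if k[0]=="c" else k].astype(np.uint8)*255
        cn=blob(m,c,32); r=rect(d,cn,6 if k[0]=="c" else 115); print(n,k,*[np.round(q,1) for q in r])
        if k[0]=="h":
            mm=np.zeros_like(m); cv2.drawContours(mm,[cn[:,None]],-1,255,-1); print(np.histogram(V[(mm>0)&(m>0)],bins=10))
cv2.imwrite("pics/crops.png",np.vstack(rows))
E
```

```text
top c4 [ 418.5 -351.2] [120.7  82.8] 11.8 [ 418.8 -351.1]
top c3 [484.1 333.7] [120.8  82.5] 6.1 [477.  332.9]
top h4 [ 640.8 -119. ] [128.4  84.9] 11.2 [ 640.9 -118.8]
(array([ 48,  21,  20,  28,  27,  41,  45,  46,  68, 324]), array([ 61. ,  77.2,  93.4, 109.6, 125.8, 142. , 158.2, 174.4, 190.6,
       206.8, 223. ]))
top h3 [585.6  98.8] [122.9  82.5] 0.8 [579.2  98.5]
(array([ 46,   8,  23,  28,  27,  26,  35,  46,  74, 315]), array([ 45. ,  56.8,  68.6,  80.4,  92.2, 104. , 115.8, 127.6, 139.4,
       151.2, 163. ]))
scene c4 [ 420.3 -352.5] [119.7  82.8] 11.8 [ 420.2 -352.5]
scene c3 [486.2 331.2] [120.4  83.8] 6.0 [479.  330.3]
scene h4 [ 649.2 -127.4] [124.8  96.7] 11.1 [ 649.5 -127.1]
(array([257,  56,  22,  29,  44,  21,  39,  65, 141, 519]), array([ 61. ,  78.4,  95.8, 113.2, 130.6, 148. , 165.4, 182.8, 200.2,
       217.6, 235. ]))
scene h3 [597.1  87.3] [128.5 104. ] 1.9 [591.   86.6]
(array([135, 239,  28,  30,  29,  29,  40,  55, 354, 125]), array([ 31. ,  44.3,  57.6,  70.9,  84.2,  97.5, 110.8, 124.1, 137.4,
       150.7, 164. ]))
```

View pics/crops.png

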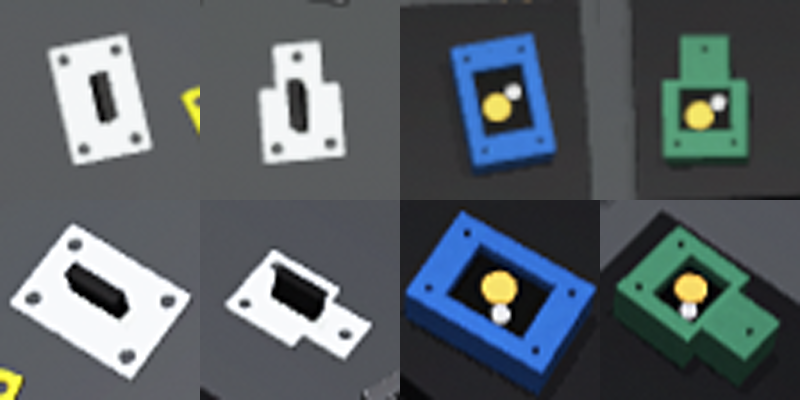

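Top view: the candidates are the bare plates at (418,211), with four holes and a rib, and (229,191), T-shaped with a rib. The red plate (434,259) and yellow plate (460,212) are the wrong colour, and the square at (375,234) has no rib. The crops confirm (418,211) as cover4 and (229,191) as cover3. The blue housing is at (355,142) and the green one at (291,158), its tongue pointing away from the robot (+x). Next I measure the housing top faces alone, using only the bright pixels.

```bash
cat >> h.py <<'E'
PX={"top":dict(h4=(355,142),h3=(291,158)),"scene":dict(h4=(350,254),h3=(386,189))}
def house(d,n,k):
    H,S,V=cv2.split(cv2.cvtColor(d["img"],cv2.COLOR_BGR2HSV))
    m=((H>100)&(H<130)&(S>100)&(V>(155 if n=="top" else 155))) if k=="h4" else ((H>60)&(H<95)&(S>60)&(V>(105 if n=="top" else 98)))
    return rect(d,blob(m.astype(np.uint8)*255,PX[n][k],32),115)
E
python3 - <<'E'
from bench import robot
from h import *
for n in PX:
    d=robot.get_image(n)
    for k in PX[n]: print(n,k,*[np.round(q,1) for q in house(d,n,k)])
for p,y in (([419.4,-351.9],11.8),([478.2,331.7],6)):
    for a in(y,y-180,y+180): 
        q=robot.inverse_kinematics([*p,60],[np.pi,0,np.radians(a)]); print(a,q)
for p,y in (([640,-120],11.2),([578,97],1)):
    for a in(y,y-180,y+180):
        q=robot.inverse_kinematics([*p,160],[np.pi,0,np.radians(a)]); print(a,q)
E
```

```text
top h4 [ 644.1 -119.7] [118.   79.4] 11.2 [ 644.1 -119.5]
top h3 [589.1 100.6] [116.  79.] 0.8 [582.  99.]
scene h4 [ 646. -121.] [117.5  80.1] 10.9 [ 646.1 -121.1]
scene h3 [591.7  97.1] [117.7  79.9] 1.3 [585.1  96.8]
11.8 [-9.01896949e-01  4.11361089e-01  1.74223376e+00 -4.44089210e-16
  9.87997807e-01  4.62950526e-01]
-168.2 [-0.90189695  0.41136109  1.74223376  0.          0.98799781 -2.67864213]
191.8 [-0.90189695  0.41136109  1.74223376  0.          0.98799781 -2.67864213]
6 [ 4.14892636e-01  4.63359846e-01  1.65430197e+00 -4.44089210e-16
  1.02393083e+00  1.88096921e+00]
-174 [ 0.41489264  0.46335985  1.65430197  0.          1.02393083 -1.26062345]
186 [ 0.41489264  0.46335985  1.65430197  0.          1.02393083 -1.26062345]
11.2 [-3.56339728e-01  4.78751856e-01  1.35581778e+00 -4.44089210e-16
  1.30702302e+00  1.01897972e+00]
-168.8 [-0.35633973  0.47875186  1.35581778  0.          1.30702302 -2.12261293]
191.2 [-0.35633973  0.47875186  1.35581778  0.          1.30702302 -2.12261293]
1 [-2.39257464e-02  3.66478142e-01  1.53117670e+00 -4.44089210e-16
  1.24393781e+00  1.52941729e+00]
-179 [-0.02392575  0.36647814  1.5311767   0.          1.24393781 -1.61217537]
181 [-0.02392575  0.36647814  1.5311767   0.          1.24393781 -1.61217537]
```

```bash
python3 - <<'E'
from bench import robot
from h import *
y=np.radians(11.8); o=[np.pi,0,y]
robot.move_gripper(0.5)
robot.move_ptp([419.4,-351.9,150],o); print(robot.current_t())
d=robot.get_image("scene"); cv2.imwrite("pics/s1.png",cv2.resize(d["img"][160:360,130:430],(600,400),interpolation=cv2.INTER_CUBIC))
print(robot.move_linear([419.4,-351.9,13],o,speed=120,f_stop=8))
robot.move_gripper(0.0); print(robot.current_t(),robot.current_gripper_width()*93,robot.current_finger_force(),robot.current_tcp_pos())
robot.move_linear([419.4,-351.9,60],speed=80)
d=robot.get_image("scene"); cv2.imwrite("pics/s2.png",cv2.resize(d["img"][160:360,130:430],(600,400),interpolation=cv2.INTER_CUBIC))
print(robot.current_contact_force(),robot.current_ft_torque(),robot.current_gripper_width()*93)
E
```

```text
4.425
False
6.3833 13.789631086560231 30.000255703926086 [ 419.47695201 -351.97460803   13.14550424]
[-0.88948613  0.30325347 -1.22974577] [-0.05927574  0.10579913  0.03984838] 13.541652433885577
```

View pics/s2.png

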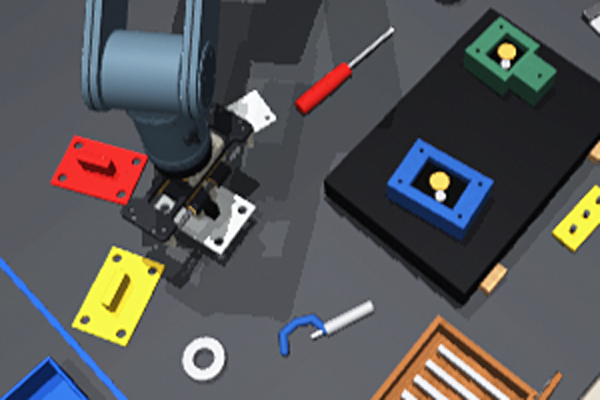

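The cover is held and hanging level. Now I carry it over the blue housing and look.

```bash
python3 - <<'E'
from bench import robot
from h import *
o=[np.pi,0,np.radians(11.05)]
robot.move_linear([419.4,-351.9,200],speed=150)
robot.move_ptp([645.1,-120.3,190],o)
robot.move_linear([645.1,-120.3,143],o,speed=100)
print(robot.current_t())
ims=[]
for n,(x,y) in dict(top=(355,142),scene=(350,254)).items():
    d=robot.get_image(n); cv2.imwrite(f"pics/{n}_h.png",d["img"]); ims.append(cv2.resize(d["img"][y-35:y+35,x-35:x+35],(400,400),interpolation=cv2.INTER_CUBIC))
cv2.imwrite("pics/s3.png",np.hstack(ims)); print(robot.current_tcp_pos())
E
```

```text
10.1
[ 645.71960809 -120.78173182  144.09851511]
```

View pics/s3.png

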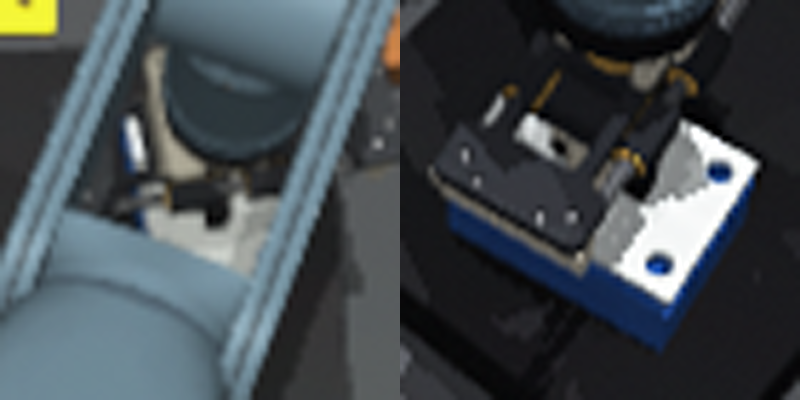

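```bash
python3 - <<'E'
from bench import robot
from h import *
d=robot.get_image("scene"); S=cv2.cvtColor(d["img"],cv2.COLOR_BGR2HSV)
tz=robot.current_tcp_pos(); zc=tz[2]-13.1+6
g=cv2.cvtColor(d["img"],cv2.COLOR_BGR2GRAY)
hs=[]
for u,v in((371,249),(360.3,265)):
    x0,y0=int(u)-4,int(v)-4; p=255-g[y0:y0+9,x0:x0+9].astype(float); w=np.clip(p-90,0,None); yy,xx=np.mgrid[0:9,0:9]
    m=(xx-u+x0)**2+(yy-v+y0)**2<10; w=w*m
    hs.append([x0+(xx*w).sum()/w.sum(),y0+(yy*w).sum()/w.sum()])
H=cast(d,hs,zc)[:,:2]; print(np.round(hs,1),H,"dist",np.linalg.norm(H[0]-H[1]))
e=H[0]-H[1]; print("yaw",np.degrees(np.arctan2(e[1],e[0])),"mid",H.mean(0),"tcp",tz)
a=np.radians(10.9); print("tap mid",np.array([646,-121])+46*np.array([np.cos(a),np.sin(a)]))
print(robot.current_eef_rot())
E
```

```text
[[370.4 248.6]
 [360.  264.8]] [[ 686.79780407  -86.77296568]
 [ 697.27117137 -139.5551354 ]] dist 53.81123361531803
yaw 101.2232043655101 mid [ 692.03448772 -113.16405054] tcp [ 645.72157328 -120.67702719  144.13702269]
tap mid [ 691.17010078 -112.30160962]
[ 3.14055039e+00 -1.70678512e-03  1.92635155e-01]
```

```bash
python3 - <<'E'
from bench import robot
from h import *
o=[np.pi,0,np.radians(11.0)]
x,y=644.3,-119.5
robot.move_linear([x,y,135],o,speed=40)
print(robot.move_linear([x,y,122],o,speed=15,f_stop=6),robot.current_tcp_pos(),robot.current_contact_force(),robot.current_t())
d=robot.get_image("scene"); g=cv2.resize(d["img"][219:289,315:385],(400,400),interpolation=cv2.INTER_CUBIC)
robot.move_gripper(0.45); robot.sleep(.2)
p=robot.current_tcp_pos()
robot.move_linear([x,y,p[2]+60],o,speed=100)
robot.move_ptp([478,250,200],[np.pi,0,np.radians(6)])
t=robot.get_image("top"); s=robot.get_image("scene")
cv2.imwrite("pics/s4.png",np.hstack([g]+[cv2.resize(q,(400,400),interpolation=cv2.INTER_CUBIC) for q in (s["img"][219:289,315:385],)]))
for n,d,c in(("top",t,(355,142)),("scene",s,(350,252))):
    H,S,V=cv2.split(cv2.cvtColor(d["img"],cv2.COLOR_BGR2HSV)); m=((V>140)&(S<60)).astype(np.uint8)*255
    try: print(n,*[np.round(q,1) for q in rect(d,blob(m,c,32),121)])
    except Exception as e: print(n,e)
print(robot.current_t())
E
```

```text
True [ 644.35620563 -119.53754627  128.10956387] [-4.0001054e-03  6.2963553e-01  5.1958721e+00] 11.15
top [ 643.6 -118.5] [120.9  81.9] 11.2 [ 643.4 -118.3]
scene [ 645.4 -120.7] [119.3  82.9] 11.1 [ 645.4 -120.5]
14.4167
```

View pics/s4.png

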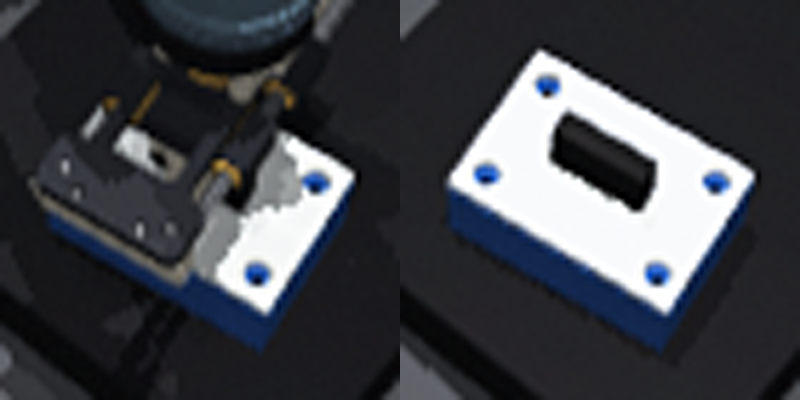

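Cover4 lies on the blue housing within about 1 mm, with all four holes open onto the rim. Next is the T cover.

```bash
python3 - <<'E'
from bench import robot
from h import *
o=[np.pi,0,np.radians(6)]; x,y=478.2,331.7
robot.move_ptp([x,y,120],o)
print(robot.move_linear([x,y,12.5],o,speed=100,f_stop=8))
robot.move_gripper(0.0); print(robot.current_t(),robot.current_gripper_width()*93,robot.current_finger_force(),robot.current_tcp_pos())
robot.move_linear([x,y,60],speed=80)
print(robot.current_contact_force(),robot.current_ft_torque())
robot.move_linear([x,y,200],speed=150)
o=[np.pi,0,np.radians(1.05)]; a=np.radians(1.05)
# housing origin: bbox centre mean minus 7 along x
X,Y=590.4-7*np.cos(a),98.85-7*np.sin(a); print(X,Y)
robot.move_ptp([X,Y,190],o); robot.move_linear([X,Y,139],o,speed=60); robot.sleep(.3)
print(robot.current_tcp_pos(),robot.current_t())
ims=[]
for n,(u,v) in dict(top=(291,158),scene=(386,185)).items():
    d=robot.get_image(n); ims.append(cv2.resize(d["img"][v-35:v+35,u-35:u+35],(400,400),interpolation=cv2.INTER_CUBIC))
cv2.imwrite("pics/s5.png",np.hstack(ims))
E
```

```text
False
16.7333 13.580047978965563 30.00033348798752 [478.26338653 331.68191018  12.69273855]
[-0.41947841 -1.12499031 -2.63339859] [0.02634649 0.13291444 0.00403765]
583.4011754095721 98.72172548022728
[583.53822988  98.69520619 139.30551287] 20.8583
```

View pics/s5.png

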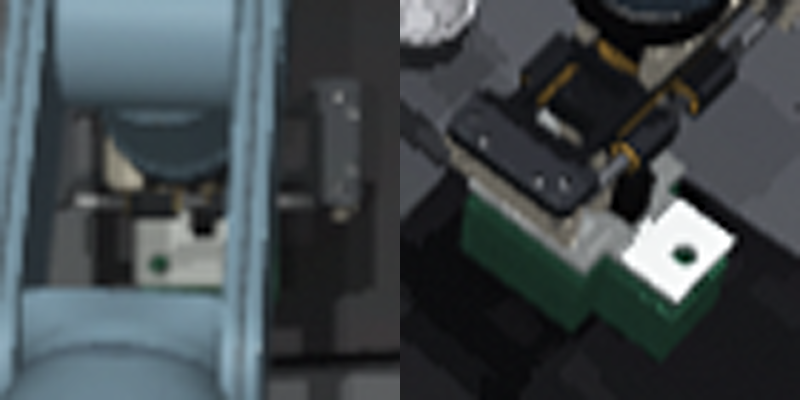

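```bash
cat >> h.py <<'E'
def dark(img,u,v,r=3.3,thr=None):
    g=255-cv2.cvtColor(img,cv2.COLOR_BGR2GRAY).astype(float)
    yy,xx=np.mgrid[0:400,0:640]
    for _ in range(4):
        m=(xx-u)**2+(yy-v)**2<r*r; b=np.percentile(g[(xx-u)**2+(yy-v)**2<(r+1)**2],35); w=np.clip(g-b,0,None)*m
        u,v=(xx*w).sum()/w.sum(),(yy*w).sum()/w.sum()
    return u,v
E
python3 - <<'E'
from bench import robot
from h import *
loc={"scene":(np.array([53,0.]),(400.9,194.5)),"top":(np.array([-39,27.]),(284,169))}
tcp=robot.current_tcp_pos(); zt=tcp[2]-12.7+6
for n,(q,uv) in loc.items():
    d=robot.get_image(n); i0=cv2.imread(f"pics/{n}0.png"); d0=dict(d,img=i0)
    c,s,a,_=house(d0,n,"h3"); a=np.radians(1.05); R=np.array([[np.cos(a),-np.sin(a)],[np.sin(a),np.cos(a)]])
    tap=c+R@(q-[7,0]); tp=dark(i0,*proj(d,[*tap,115])[0],r=2.5)
    h=dark(d["img"],*uv); hp=cast(d,h,zt)[0,:2]
    print(n,"hole px",np.round(h,1),"hole",hp.round(1),"tap(rect)",tap.round(1),"tap(dark)",cast(d,tp,115)[0,:2].round(1))
# edges of tongue in scene: white plate
d=robot.get_image("scene"); H,S,V=cv2.split(cv2.cvtColor(d["img"],cv2.COLOR_BGR2HSV)); m=((V>140)&(S<60)).astype(np.uint8)*255
b=blob(m,(400,194),14); c,s,a,_=rect(d,b,zt); print("tongue",c,s,a)
E
```

```text
scene hole px [400.3 194.1] hole [637.4  98.7] tap(rect) [637.7  97.9] tap(dark) [637.6  98.2]
top hole px [283.4 168.9] hole [541.7 126.1] tap(rect) [542.6 126.7] tap(dark) [542.4 125.1]
tongue [631.19683838  98.76774597] [47.88398361 38.87171555] -89.76447838544846
```

```bash
python3 - <<'E'
from bench import robot
from h import *
o=[np.pi,0,np.radians(1.05)]
robot.move_linear([583.8,98.3,137.7],o,speed=10); robot.sleep(.8)
tcp=robot.current_tcp_pos(); zt=tcp[2]-6.7
print(tcp,robot.current_eef_rot(),robot.current_gripper_width()*93,robot.current_finger_force(),robot.current_contact_force(),np.abs(robot.current_joint_vel()).max())
d=robot.get_image("scene"); t=robot.get_image("top")
print(cast(d,dark(d["img"],400.5,194.5),zt)[0],cast(t,dark(t["img"],283.6,168.8),zt)[0],robot.current_t())
cv2.imwrite("pics/s6.png",cv2.resize(d["img"][130:290,300:500],(800,600) if 0 else (750,600),interpolation=cv2.INTER_CUBIC))
E
```

```text
[583.77297778  98.30133363 137.68796566] [-3.14158025e+00  5.79993537e-05  1.83028317e-02] 14.340447574875672 29.999518990516663 [-0.25769497 -0.32062724 -1.84958868] 0.0016951637695938773
[637.6832397   98.28320409 130.98796566] [542.13318422 125.75170142 130.98796566] 22.3
```

View pics/s6.png

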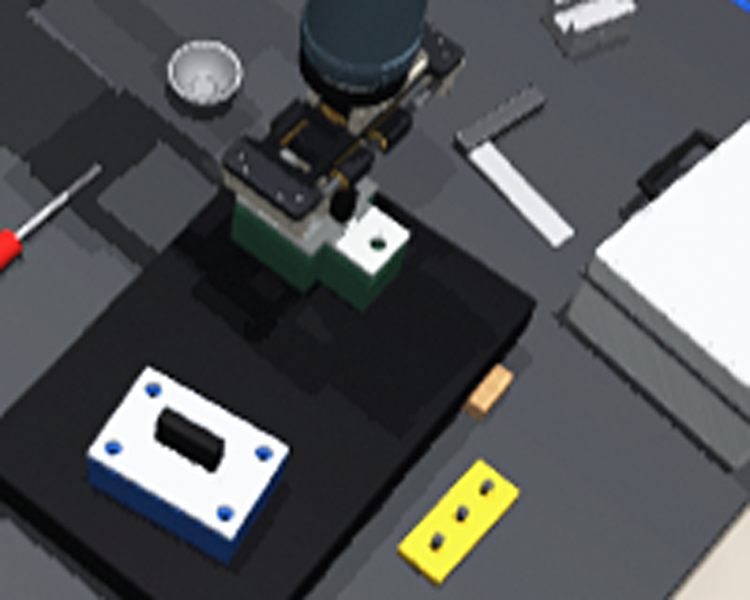

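The T cover is held still over the green housing, tongue over tongue and holes within about 0.5 mm. Cover4 is seated on the blue housing and the bystanders in view look undisturbed, so I hand in.

```bash
python3 -c "
from bench import robot
print(robot.hand_in())"
```

```text
the job is handed in; nothing more can be done
None
```

Job handed in at about 22 s of the 69 s allowed: the four-hole cover lies on the blue housing, its outline within about 1 mm, and the T cover is held still about 10 mm above the green housing, with the two holes I could check within about 0.5 mm of their tapped holes.

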